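# Click a parts tub's snap lid shut all round

## Robot

A 6-joint arm with a two-finger parallel gripper is mounted at the origin on the work surface. World frame = base frame: x ahead of the robot, y to its left, z up, the work surface at z = 0. Lengths are in m, angles in rad, forces in N, time in s.
With the tool pointing down it reaches from about 0.35 to 0.975 m from the base axis. Payload 4.9 kg.
Tool frame: the origin (TCP) lies between the finger pads; the fingertips stand 8 mm ahead of it and the grasp point (between the pads) lies 11 mm behind it; z points along the fingers, y is the direction in which the jaws open and shut (so a half turn about z gives the same grasp; the last joint's range is limited). The gripper opens to 85 mm and grips with 20 to 120 N. Pads are 22 mm wide; open, the fingers measure 114 mm over their backs; the gripper's body (76 mm by 85 mm) begins 54 mm behind the grasp point. The pads swing forward as they close: fully open they stand 13 mm farther back than shut.
Start: joints at [1.055, 0.053, 1.613, -0, 1.476, -0.119], TCP at [0.242, 0.576, 0.201] pointing down, gripper open.
Joint ranges: [-3.01, 3.01], [-1.01, 2.22], [0.06, 2.58], [-1.02, 4.17], [0.09, 2.62], [-3.14, 3.14]. Speed limits (rad/s): [2.57, 2.57, 3.14, 3.14, 3.14, 3.14].

## Interface

Orientations are given as a rotation vector (axis times angle).
In Python, from station import ctrl gives the robot as it stands. The module is installed in compiled form; this text tells all that it offers.
- The arm moves only by the shell command python3 -m creep 'ROWS' [FORCE]. ROWS is JSON, a list of rows, each an object with "hand": the opening, from 0 (shut) to 1 (fully open); "translation": the shift along the tool's x, y, z in cm, a list of three; "delta_rot": the turn, a rotation vector about the tool's x, y, z in degrees, a list of three. A call has 1 to 8 rows; each row shifts and turns the commanded pose from where the row before left it, along the tool's axes as they then stand; what a row does not reach is not made up. A row lasts 1/8 s, in which the tool goes at most 62.5 mm and 10.7 degrees, less where a joint would pass 70% of its speed; a pose out of reach is approached as far as the arm can. A call with a gripper value outside its range is refused whole. The fingers move at their own pace and stop on an object; FORCE is the grip in N (left out, the last holds). Time passes only in rows, so rows that do not move let the fingers close. It gives the time, the measured TCP pose, the force and the opening at its end, in the units of the state.
- ctrl.get_obs(): the state, without advancing time (a new reading comes with each control period).
- ctrl.get_image(name): name is "side" or "top" or "wrist"; returns (picture, depth): 400x640x3 uint8, red, green, blue; 400x640 float32, m along the optical axis (not along the pixel's ray), 0 where there is no reading.
- ctrl.calibration(name): a dict with "fx", "fy", "cx", "cy" (pixels), "T" (4x4, takes a point from camera to world coordinates). Camera axes: x right, y up, looking along -z (the intrinsics and any distortion apply to the point x, -y, -z); pixel columns grow to the right and rows downward; lengths in m; the calibration is good to about 2 mm. A picture is of the moment at which its call begins: read the wrist's pose just before it. calibration takes no time and is no camera call; for the wrist camera it gives the pose at the moment of the call.
- ctrl.finish_job(): hands the job in, once; it reports no verdict.
The state is a dict: "t": time; "q": joint angles; "dq": joint speeds; "effort": joint torques, N m; "tool_pos": TCP position; "tool_rot": TCP orientation; "contact_force": force on the tool from outside, world axes, zero at the start; "wrist_torque": the same for the moment, N m; "opening": finger opening in m.
Only numpy, scipy, OpenCV 4.12 (cv2) and the standard library are available. Lean on these libraries where they do the work, as an engineer would, in place of code of your own. Each camera call takes 0.05 s, during which the arm holds its last target.

## Task

The lid of one of the two parts tubs is not closed: press down around its rim with the fingertips, section by section, until all four sections have clicked flush. Leave that tub standing about where it is, without lifting or carrying it, do not disturb the closed tub, the cup or the jar, and finish with the hand clear.

Things in the scene. Friction and masses are not known exactly. Their poses are not given: they have to be found in the camera images.
- open_tub: the tub to close: loose, pale grey, 140 mm square, about 0.85 kg, with a blue lid 157 mm square, a clear middle window and four cream rim sections, one along each side, slanting up where not clicked shut. Origin: centre of the underside, z up. Lid top and shut sections are level 92 mm above it. Sections a, b, c, d lie on the tub's own +x, +y, -x, -y sides
- rim_a (a joint): rim section on the tub's +x side: plate 86 mm along the side, 34 mm outward, folding about a line 45 mm from the tub's centre at the lid's top. Rad: 0 = up (outer edge 13 mm above the lid's top), 0.40 = shut, flush. Gives lightly to 0.15, then a catch resists: 8 to 13 N near the outer edge carries it past 0.25, where it snaps shut and stays; let go earlier, it rises. Always starts up
- rim_a_press (a point): point on the top face of rim section a, mid-length, 24 mm out from its fold line; moves with the section (when shut 69 mm from the tub's centre and 92 mm above its underside, when up about 9 mm higher)
- rim_b (a joint): rim section on the tub's +y side: plate 86 mm along the side, 34 mm outward, folding about a line 45 mm from the tub's centre at the lid's top. Rad: 0 = up (outer edge 13 mm above the lid's top), 0.40 = shut, flush. Gives lightly to 0.15, then a catch resists: 8 to 13 N near the outer edge carries it past 0.25, where it snaps shut and stays; let go earlier, it rises. Starts up or already shut
- rim_b_press (a point): point on the top face of rim section b, mid-length, 24 mm out from its fold line; moves with the section (when shut 69 mm from the tub's centre and 92 mm above its underside, when up about 9 mm higher)
- rim_c (a joint): rim section on the tub's -x side: plate 86 mm along the side, 34 mm outward, folding about a line 45 mm from the tub's centre at the lid's top. Rad: 0 = up (outer edge 13 mm above the lid's top), 0.40 = shut, flush. Gives lightly to 0.15, then a catch resists: 8 to 13 N near the outer edge carries it past 0.25, where it snaps shut and stays; let go earlier, it rises. Always starts up
- rim_c_press (a point): point on the top face of rim section c, mid-length, 24 mm out from its fold line; moves with the section (when shut 69 mm from the tub's centre and 92 mm above its underside, when up about 9 mm higher)
- rim_d (a joint): rim section on the tub's -y side: plate 86 mm along the side, 34 mm outward, folding about a line 45 mm from the tub's centre at the lid's top. Rad: 0 = up (outer edge 13 mm above the lid's top), 0.40 = shut, flush. Gives lightly to 0.15, then a catch resists: 8 to 13 N near the outer edge carries it past 0.25, where it snaps shut and stays; let go earlier, it rises. Always starts up
- rim_d_press (a point): point on the top face of rim section d, mid-length, 24 mm out from its fold line; moves with the section (when shut 69 mm from the tub's centre and 92 mm above its underside, when up about 9 mm higher)
- shut_tub: a second, loose tub of the same make and size, all four rim sections already flush; origin at the centre of its underside
- cup: loose white unglazed cup, 68 mm across the rim, 70 mm high; origin at the centre of its underside
- jar: loose small blue glaze jar with a black cap, 56 mm across, 70 mm high; origin at the centre of its underside

How it is judged:
At the end, for the whole second after the job is handed in: All four rim sections of the open tub are clicked shut (joint over 0.35 rad of 0.40); the tub stands level on the table at rest, within 40 mm of its start; the shut tub, cup and jar stand upright within 25 mm of their starts (value of joint each of rim_a, rim_b, rim_c, rim_d above 0.35 rad and height (world z) of open_tub below 0.006 m and distance of open_tub from where it was at the start of the episode below 0.04 m and angle between open_tub's own z axis and vertical below 0.05 rad and linear speed of open_tub below 0.01 m/s and distance of each of shut_tub, cup, jar from where it was at the start of the episode below 0.025 m and angle between each of shut_tub, cup, jar's own z axis and vertical below 0.1 rad); the robot touches nothing.
It fails at once if the open tub is lifted more than 12 mm (height (world z) of open_tub above 0.012 m).
It fails at once if the open tub is tipped by more than about 11 degrees (angle between open_tub's own z axis and vertical above 0.2 rad).
It fails at once if the open tub is pushed or carried more than 60 mm (distance of open_tub from where it was at the start of the episode above 0.06 m).
It fails at once if the shut tub, cup or jar is lifted, tipped or shifted more than 30 mm (distance of any of shut_tub, cup, jar from where it was at the start of the episode above 0.03 m or height (world z) of any of shut_tub, cup, jar above 0.012 m or angle between any of shut_tub, cup, jar's own z axis and vertical above 0.3 rad).
It also fails if it takes over 58 s, if anything falls off the work surface, if the arm or the gripper's body presses on something with over 40 N, if the wrist force passes 120 N, or if a joint passes its speed limit or range.

## Working session

There is one attempt and no reset: what is moved stays moved. The work goes in short steps, Python scripts to look and compute and a shell command to move; the robot and the scene stay as the last step left them, time stands still between calls to the robot, and variables do not carry over. Pictures are saved under pics/ and viewed, and the job is handed in when it is done.

```bash
mkdir -p pics
cat > h.py <<'E'
from station import ctrl
import numpy as np, cv2
def snap(n,f):
    im,d=ctrl.get_image(n); c=ctrl.calibration(n)
    cv2.imwrite(f'pics/{f}.png',im[:,:,::-1]); np.savez(f'pics/{f}.npz',im=im,d=d,**{k:np.array(v) for k,v in c.items()})
def load(f):
    z=np.load(f'pics/{f}.npz'); return z
def P(z,u,v,d=None):
    d=z['d'][v,u] if d is None else d
    p=np.array([(u-z['cx'])/z['fx']*d,-(v-z['cy'])/z['fy']*d,-d,1]); return (z['T']@p)[:3]
def cloud(z):
    d=z['d']; v,u=np.mgrid[:400,:640]
    p=np.stack([(u-z['cx'])/z['fx']*d,-(v-z['cy'])/z['fy']*d,-d,np.ones_like(d)],-1)
    return (p@z['T'].T)[...,:3]
E
python3 - <<'E'
from h import *
o=ctrl.get_obs(); print(o)
c=ctrl.calibration('top');print(c)
snap('top','top0'); snap('side','side0')
E
```

```text
{'t': 0.0, 'q': array([ 1.05499455e+00,  5.33252842e-02,  1.61427800e+00,  1.00422376e-06,
        1.47600734e+00, -1.18993083e-01]), 'dq': array([ 0.00030467, -0.00174366, -0.00053132,  0.00062658,  0.00059038,
       -0.00029025]), 'effort': array([ 2.52381113e-03, -3.93672538e+01, -3.70187545e+01,  1.09624502e-04,
        6.94248243e-03,  2.72860561e-06]), 'tool_pos': array([0.24120655, 0.57584467, 0.19999221]), 'tool_rot': array([-6.19099888e-01, -3.07934213e+00,  3.01039295e-03]), 'contact_force': array([0.17736425, 0.05620598, 0.51715119]), 'wrist_torque': array([-0.04081079,  0.00187062, -0.03537666]), 'opening': 0.08543434973381388}
{'fx': 379.24612738566896, 'fy': 379.24612738566896, 'cx': 323.66669755891826, 'cy': 197.49039891065965, 'T': array([[ 0.00660364,  0.98412496, -0.17735404,  0.44138065],
       [-0.99986264,  0.0091944 ,  0.01378999, -0.01208911],
       [ 0.01520174,  0.17723861,  0.9840505 ,  0.73416597],
       [ 0.        ,  0.        ,  0.        ,  1.        ]])}
```

View pics/top0.png

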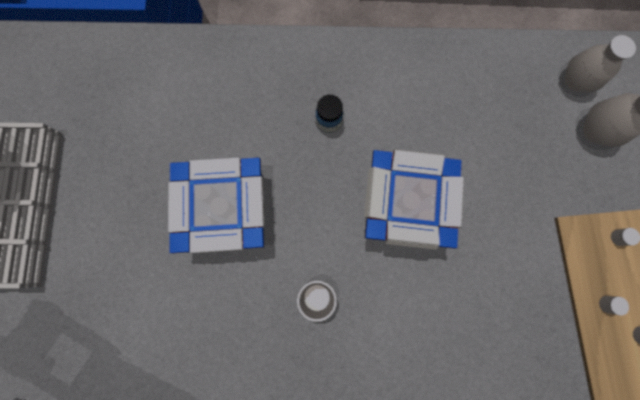

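View pics/side0.png

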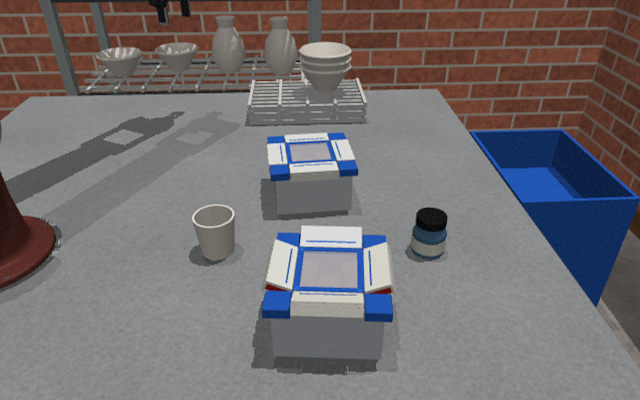

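The open tub is the near one in the side view, at the right in the top view around (414,199). The near section in the side view may already be shut. I'll fit its pose and check each section's height.

Run:
```python
from h import *
z=load('top0'); im=z['im'].astype(int); C=cloud(z)
for name,(u0,u1,v0,v1) in dict(R=(350,480,135,260),L=(155,280,145,265)).items():
    sub=np.zeros((400,640),bool); sub[v0:v1,u0:u1]=1
    R,G,B=im[...,0],im[...,1],im[...,2]
    blue=sub&(B>R+60)&(C[...,2]>.08)&(C[...,2]<.1)
    pts=C[blue]; 
    r=cv2.minAreaRect((pts[:,:2]*1000).astype(np.float32)); print(name,'blue',blue.sum(),r,'z',np.median(pts[:,2]))
    cx,cy=r[0]; a=np.deg2rad(r[2]); 
    if a>np.pi/4:a-=np.pi/2
    print(a)
    for k in range(4):
        t=a+k*np.pi/2; 
        out=[]
        for s in (50,57,63,69,74,79):
            X=np.array([cx+s*np.cos(t),cy+s*np.sin(t)])/1000
            m=sub&(np.hypot(C[...,0]-X[0],C[...,1]-X[1])<.006)&(C[...,2]>.07)
            out.append(round(1000*np.median(C[m][:,2]),1) if m.any() else None)
        print(k,np.round(np.rad2deg(t)),out)
for n,(u,v) in dict(cup=(317,300),jar=(330,104)).items(): print(n,P(z,u,v))
```

```text
R blue 2103 ((558.5415649414062, -177.80911254882812), (156.1748504638672, 156.01048278808594), 84.04798889160156) z 0.09165582179126386
-0.10388219095682971
0 -6.0 [np.float64(94.4), np.float64(96.8), np.float64(99.2), np.float64(102.0), np.float64(102.9), np.float64(102.7)]
1 84.0 [np.float64(93.9), np.float64(96.8), np.float64(99.4), np.float64(101.8), np.float64(103.3), np.float64(99.7)]
2 174.0 [np.float64(94.2), np.float64(97.6), np.float64(99.1), np.float64(102.2), np.float64(103.3), np.float64(100.1)]
3 264.0 [np.float64(94.5), np.float64(97.0), np.float64(98.9), np.float64(101.5), np.float64(103.1), np.float64(103.7)]
L blue 2272 ((544.9557495117188, 164.04205322265625), (155.7194061279297, 155.48268127441406), 4.023530960083008) z 0.09168622348755695
0.07022386280937702
0 4.0 [np.float64(92.0), np.float64(91.7), np.float64(91.4), np.float64(91.6), np.float64(91.9), np.float64(92.0)]
1 94.0 [np.float64(91.7), np.float64(91.9), np.float64(91.7), np.float64(91.7), np.float64(91.8), np.float64(91.7)]
2 184.0 [np.float64(92.0), np.float64(91.9), np.float64(91.7), np.float64(91.8), np.float64(91.5), np.float64(91.3)]
3 274.0 [np.float64(91.7), np.float64(91.9), np.float64(91.9), np.float64(91.6), np.float64(91.5), np.float64(91.1)]
cup [ 0.37852782 -0.01116781  0.00330302]
jar [ 0.73837376 -0.03204161  0.06949976]
```

Run:
```python
from h import *
im=load('top0')['im'][130:270,340:490,::-1]
im2=load('side0')['im'][210:370,240:420,::-1]
cv2.imwrite('pics/c1.png',np.hstack([cv2.resize(im,(400,373),interpolation=2),cv2.resize(im2,(400,373),interpolation=2)]))
```

```text
(no output)
```

View pics/c1.png

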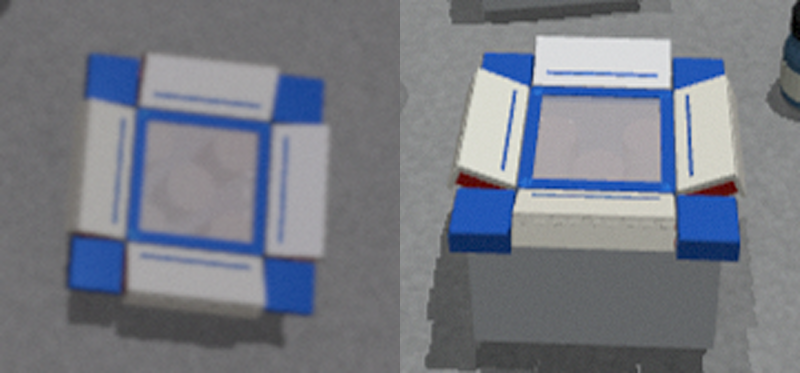

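All four sections of the right-hand tub are up: heights rise from 94 to 103 mm going outward, against a level 92 mm on the other tub. Its centre is (0.5585, -0.178) with yaw about -6° (mod 90°). Next I'll shut the fingers and align the yaw.

```bash
cat >> h.py <<'E'
from scipy.spatial.transform import Rotation as Ro
CX,CY,YAW=0.5585,-0.178,-0.104
def to(k,s,z):
    t=YAW+k*np.pi/2
    return np.array([CX+s*np.cos(t),CY+s*np.sin(t),z])
def plan(*targets):
    o=ctrl.get_obs(); p=o['tool_pos']; R=Ro.from_rotvec(o['tool_rot']); M=R.as_matrix()
    print('t',round(o['t'],2),'p',p.round(4),'xyaw',np.rad2deg(np.arctan2(M[1,0],M[0,0])).round(1),'tilt',M[:,2].round(3),'F',o['contact_force'].round(1),'open',round(o['opening'],4))
    for T in targets:
        print('->',T.round(4),'tool cm',(M.T@(T-p)*100).round(2)); p=T
E
python3 -m creep '[{"hand":0,"translation":[0,0,0],"delta_rot":[0,0,-8.5]},{"hand":0,"translation":[0,0,0],"delta_rot":[0,0,-8.5]},{"hand":0,"translation":[0,0,0],"delta_rot":[0,0,0]}]' 40
python3 -c "
from h import *
plan(to(1,.07,.2),to(1,.07,.125))"
```

```text
t: 0.48
tool_pos: [0.2414, 0.5761, 0.2006]
tool_rot: [-0.16, -3.137, 0.001]
contact_force: [0.4, 0.4, 0.4]
opening: 0.0323
t 0.47 p [0.2414 0.5761 0.2006] xyaw 174.2 tilt [-0.    -0.001 -1.   ] F [0.4 0.4 0.4] open 0.0323
-> [ 0.5658 -0.1084  0.2   ] tool cm [-39.23 -64.8    0.1 ]
-> [ 0.5658 -0.1084  0.125 ] tool cm [-0.    0.01  7.5 ]
```

```bash
python3 -m creep '[{"hand":0,"translation":[-2.8,-4.63,0],"delta_rot":[0,0,0]},{"hand":0,"translation":[-2.8,-4.63,0],"delta_rot":[0,0,0]},{"hand":0,"translation":[-2.8,-4.63,0],"delta_rot":[0,0,0]},{"hand":0,"translation":[-2.8,-4.63,0],"delta_rot":[0,0,0]},{"hand":0,"translation":[-2.8,-4.63,0],"delta_rot":[0,0,0]},{"hand":0,"translation":[-2.8,-4.63,0],"delta_rot":[0,0,0]},{"hand":0,"translation":[-2.8,-4.63,0],"delta_rot":[0,0,0]}]'
python3 -c "
from h import *
plan(to(1,.07,.2))"
```

```text
t: 1.35
tool_pos: [0.4045, 0.2327, 0.2012]
tool_rot: [0.161, 3.137, 0.0]
contact_force: [0.4, -0.4, 0.3]
opening: 0.0002
t 1.35 p [0.4045 0.2327 0.2012] xyaw 174.1 tilt [ 0.  0. -1.] F [ 0.4 -0.4  0.3] open 0.0002
-> [ 0.5658 -0.1084  0.2   ] tool cm [-19.53 -32.28   0.12]
```

```bash
python3 -m creep '[{"hand":0,"translation":[-2.8,-4.6,0],"delta_rot":[0,0,0]},{"hand":0,"translation":[-2.8,-4.6,0],"delta_rot":[0,0,0]},{"hand":0,"translation":[-2.8,-4.6,0],"delta_rot":[0,0,0]},{"hand":0,"translation":[-2.8,-4.6,0],"delta_rot":[0,0,0]},{"hand":0,"translation":[-2.8,-4.6,0],"delta_rot":[0,0,0]},{"hand":0,"translation":[-2.8,-4.6,0],"delta_rot":[0,0,0]},{"hand":0,"translation":[-2.2,-4.0,0],"delta_rot":[0,0,0]},{"hand":0,"translation":[0,0,0],"delta_rot":[0,0,0]}]'
python3 -c "
from h import *
plan(to(1,.07,.2),to(1,.07,.125))"
```

```text
t: 2.35
tool_pos: [0.562, -0.1016, 0.2007]
tool_rot: [-0.167, -3.136, 0.0]
contact_force: [-0.2, -0.4, -0.2]
opening: -0.0
t 2.35 p [ 0.562  -0.1016  0.2007] xyaw 173.9 tilt [-0.001 -0.    -1.   ] F [-0.2 -0.4 -0.2] open -0.0
-> [ 0.5658 -0.1084  0.2   ] tool cm [-0.45 -0.64  0.07]
-> [ 0.5658 -0.1084  0.125 ] tool cm [-0.01  0.    7.5 ]
```

```bash
python3 -m creep '[{"hand":0,"translation":[-0.45,-0.6,2.5],"delta_rot":[0,0,0]},{"hand":0,"translation":[0,0,3],"delta_rot":[0,0,0]},{"hand":0,"translation":[0,0,2],"delta_rot":[0,0,0]},{"hand":0,"translation":[0,0,0],"delta_rot":[0,0,0]}]'
python3 -m creep '[{"hand":0,"translation":[0,0,0.5],"delta_rot":[0,0,0]},{"hand":0,"translation":[0,0,0.5],"delta_rot":[0,0,0]},{"hand":0,"translation":[0,0,0],"delta_rot":[0,0,0]}]'
python3 -c "
from h import *
plan(to(1,.07,.1))"
```

```text
t: 2.85
tool_pos: [0.5639, -0.1044, 0.124]
tool_rot: [-0.157, -3.134, -0.002]
contact_force: [0.1, -0.0, 0.3]
opening: 0.0002
t: 3.22
tool_pos: [0.5656, -0.1055, 0.1164]
tool_rot: [0.157, 3.137, -0.0]
contact_force: [-0.1, -0.2, 0.9]
opening: -0.0001
t 3.23 p [ 0.5656 -0.1055  0.1164] xyaw 174.3 tilt [ 0. -0. -1.] F [-0.1 -0.2  0.9] open -0.0001
-> [ 0.5658 -0.1084  0.1   ] tool cm [-0.05 -0.29  1.64]
```

```bash
python3 -m creep '[{"hand":0,"translation":[0,-0.2,0.3],"delta_rot":[0,0,0]},{"hand":0,"translation":[0,0,0.3],"delta_rot":[0,0,0]},{"hand":0,"translation":[0,0,0],"delta_rot":[0,0,0]}]'
python3 -m creep '[{"hand":0,"translation":[0,0,0.3],"delta_rot":[0,0,0]},{"hand":0,"translation":[0,0,0],"delta_rot":[0,0,0]}]'
python3 -m creep '[{"hand":0,"translation":[0,0,0.3],"delta_rot":[0,0,0]},{"hand":0,"translation":[0,0,0],"delta_rot":[0,0,0]}]'
```

```text
t: 3.6
tool_pos: [0.565, -0.1074, 0.1098]
tool_rot: [-0.157, -3.137, -0.0]
contact_force: [-0.2, 0.1, -0.2]
opening: 0.0002
t: 3.85
tool_pos: [0.5651, -0.1074, 0.1068]
tool_rot: [-0.157, -3.137, -0.0]
contact_force: [0.5, -0.4, 0.1]
opening: -0.0001
t: 4.1
tool_pos: [0.5651, -0.1074, 0.1038]
tool_rot: [-0.157, -3.137, -0.0]
contact_force: [0.4, 0.3, -0.3]
opening: -0.0001
```

```bash
python3 -m creep '[{"hand":0,"translation":[0,0,0.2],"delta_rot":[0,0,0]},{"hand":0,"translation":[0,0,0],"delta_rot":[0,0,0]}]'
python3 -m creep '[{"hand":0,"translation":[0,0,0.2],"delta_rot":[0,0,0]},{"hand":0,"translation":[0,0,0],"delta_rot":[0,0,0]}]'
python3 -c "
from h import *
snap('side','s1');z=load('s1')['im'][150:370,200:460,::-1];cv2.imwrite('pics/s1c.png',cv2.resize(z,None,fx=2.5,fy=2.5,interpolation=2))"
```

```text
t: 4.35
tool_pos: [0.5652, -0.1074, 0.102]
tool_rot: [-0.157, -3.137, -0.0]
contact_force: [0.5, 0.4, -0.5]
opening: 0.0001
t: 4.6
tool_pos: [0.5652, -0.1074, 0.1]
tool_rot: [-0.157, -3.137, -0.0]
contact_force: [-0.1, 0.9, -0.2]
opening: -0.0003
```

View pics/s1c.png

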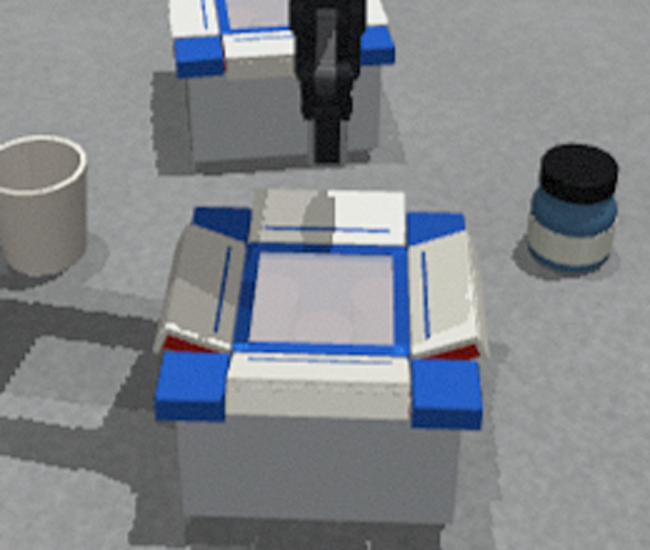

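```bash
python3 -c "
from h import *
z=load('s1')
for u,v in [(331,208),(331,212),(331,200),(331,235),(330,229)]: print(u,v,P(z,u,v))
print('cam',z['T'][:3,3])
z0=load('side0')
print(np.array(z0['T']))
C=cloud(z0)
t=load('top0');
for u,v in [(330,236),(330,265),(330,301),(266,307),(290,150)]: print(u,v,P(z0,u,v))
plan()
"
```

```text
331 208 [ 0.56464104 -0.12203722  0.15177503]
331 212 [ 0.56481754 -0.12019964  0.14406586]
331 200 [ 0.56495368 -0.11676004  0.16118114]
331 235 [ 0.56548482 -0.11446622  0.10107373]
330 229 [ 0.56466363 -0.10544506  0.10508673]
cam [ 0.52341163 -0.67719264  0.51690893]
[[ 0.99791136  0.03291781 -0.05558171  0.52341163]
 [-0.06454671  0.54241007 -0.83763061 -0.67719264]
 [ 0.00257511  0.83946872  0.54340191  0.51690893]
 [ 0.          0.          0.          1.        ]]
330 236 [ 0.56387096 -0.11728209  0.10146908]
330 265 [ 0.56041285 -0.16849913  0.09142251]
330 301 [ 0.55461434 -0.25201879  0.1065692 ]
266 307 [ 0.47859879 -0.24397759  0.09360539]
290 150 [0.50736312 0.17583775 0.09160488]
t 4.65 p [ 0.5652 -0.1075  0.1001] xyaw 174.3 tilt [-0.  0. -1.] F [ 0.1 -0.6 -0.5] open -0.0001
```

```bash
python3 -c "
from h import *
z=load('s1')
for v in range(196,240,3): print(v,P(z,331,v).round(3),z['im'][v,331])
snap('top','t1');snap('wrist','w1');plan()
a=load('t1')['im'][...,::-1];b=load('w1')['im'][...,::-1]
cv2.imwrite('pics/tw1.png',cv2.resize(np.vstack([a,b]),(480,600)))
"
```

```text
196 [ 0.563 -0.138  0.181] [18 13 23]
199 [ 0.565 -0.122  0.166] [20 24 27]
202 [ 0.565 -0.12   0.16 ] [15 20 19]
205 [ 0.565 -0.122  0.157] [19 23 22]
208 [ 0.565 -0.122  0.152] [26 24 26]
211 [ 0.565 -0.12   0.145] [22 26 30]
214 [ 0.565 -0.123  0.143] [20 17 20]
217 [ 0.565 -0.115  0.133] [132 132 132]
220 [0.579 0.068 0.001] [154 154 154]
223 [ 0.578  0.06  -0.001] [151 152 152]
226 [ 0.578  0.05  -0.   ] [201 201 195]
229 [ 0.566 -0.104  0.104] [143 142 136]
232 [ 0.566 -0.109  0.102] [143 143 134]
235 [ 0.565 -0.114  0.101] [146 145 137]
238 [ 0.565 -0.118  0.098] [144 141 134]
t 4.75 p [ 0.5653 -0.1074  0.1002] xyaw 174.3 tilt [ 0. -0. -1.] F [-0.2  0.  -0.7] open 0.0001
```

View pics/tw1.png

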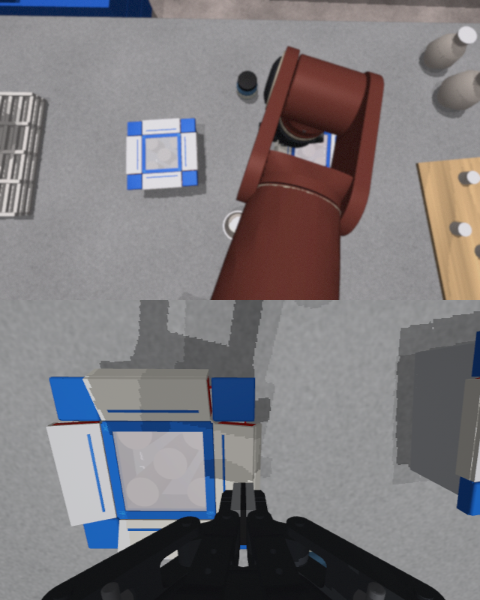

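```bash
python3 -c "
from h import *
z=load('w1');C=cloud(z)
print('cam',z['T'].round(3))
for n,(u,v) in dict(table=(440,40),table2=(40,300),window=(220,220),bluecorner=(305,130),tipL=(303,270),tipR=(345,270),tip=(324,262),plateR=(330,200)).items(): print(n,(u,v),z['im'][v,u],P(z,u,v).round(4),z['d'][v,u])
plan();o=ctrl.get_obs();print(o['q'])
"
python3 -c "
from h import *
b=load('w1')['im'][200:400,200:460,::-1];cv2.imwrite('pics/w1c.png',cv2.resize(b,None,fx=3,fy=3))"
```

```text
cam [[ 0.101 -0.95  -0.294  0.489]
 [ 0.995  0.096  0.03  -0.101]
 [ 0.    -0.296  0.955  0.274]
 [ 0.     0.     0.     1.   ]]
table (440, 40) [152 153 154] [ 0.4475 -0.003   0.001 ] 0.24545133
table2 (40, 300) [143 144 145] [ 6.503e-01 -4.143e-01  4.000e-04] 0.31801578
window (220, 220) [180 175 177] [ 0.5507 -0.1735  0.0921] 0.19390783
bluecorner (305, 130) [ 21  61 120] [ 0.5007 -0.1131  0.0934] 0.17612769
tipL (303, 270) [16 17 18] [ 0.5563 -0.117   0.1546] 0.13420613
tipR (345, 270) [19 20 22] [ 0.5584 -0.0986  0.1542] 0.13462922
tip (324, 262) [16 17 17] [ 0.5537 -0.1074  0.1539] 0.1338235
plateR (330, 200) [158 155 150] [ 0.5406 -0.1026  0.1049] 0.1765824
t 4.75 p [ 0.5653 -0.1074  0.1002] xyaw 174.3 tilt [ 0. -0. -1.] F [-0.2  0.  -0.7] open 0.0001
[-3.17112730e-01  1.91872312e-02  1.82087262e+00 -8.19627270e-06
  1.30151617e+00 -1.78785396e+00]
```

View pics/w1c.png

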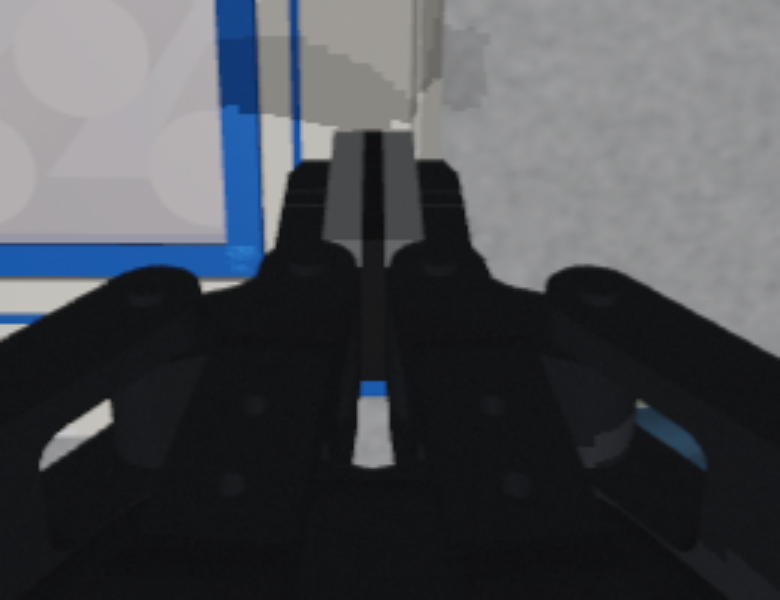

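```bash
python3 -c "
from h import *
z=load('w1')
for u in (316,332):
  for v in (243,246,249,252,256,262,270,276,282): print((u,v),z['im'][v,u],P(z,u,v).round(4))
z=load('s1');C=cloud(z)
m=(z['im'].max(-1)<60)&(np.hypot(C[...,0]-.565,C[...,1]+.11)<.06)&(C[...,2]>.1)
print(np.percentile(C[m][:,2],[0,1,5,50]))
"
```

```text
(316, 243) [137 135 132] [ 0.5685 -0.1139  0.1013]
(316, 246) [73 74 75] [ 0.5529 -0.1113  0.1386]
(316, 249) [72 74 75] [ 0.5529 -0.1112  0.1418]
(316, 252) [73 74 76] [ 0.5531 -0.1111  0.1446]
(316, 256) [72 74 75] [ 0.5532 -0.111   0.1484]
(316, 262) [72 73 75] [ 0.553  -0.1109  0.1545]
(316, 270) [73 75 76] [ 0.5534 -0.1108  0.1607]
(316, 276) [73 74 75] [ 0.5526 -0.1105  0.1667]
(316, 282) [101 102 104] [ 0.5543 -0.1107  0.1683]
(332, 243) [141 139 135] [ 0.5676 -0.104   0.1052]
(332, 246) [73 73 75] [ 0.5537 -0.1035  0.1385]
(332, 249) [72 73 75] [ 0.5533 -0.1036  0.1426]
(332, 252) [73 74 76] [ 0.5537 -0.1037  0.145 ]
(332, 256) [73 74 76] [ 0.5536 -0.1038  0.1491]
(332, 262) [73 74 76] [ 0.5539 -0.1039  0.1541]
(332, 270) [73 74 76] [ 0.5534 -0.1041  0.1618]
(332, 276) [73 74 75] [ 0.5536 -0.1042  0.1661]
(332, 282) [102 103 104] [ 0.5545 -0.1044  0.1691]
[0.13773153 0.14926898 0.19711078 0.29660857]
```

The side and wrist cameras agree that the real fingertips are at z≈0.138 while the reported TCP is at z = 0.100. The tips are therefore 38 mm above the reported TCP, not 8 mm below as stated. Horizontally the two match. I'll go by the cameras (tip z ≈ reported z + 0.038) and descend on force.

```bash
python3 -m creep '[{"hand":0,"translation":[0,0,1],"delta_rot":[0,0,0]},{"hand":0,"translation":[0,0,1],"delta_rot":[0,0,0]},{"hand":0,"translation":[0,0,0.8],"delta_rot":[0,0,0]},{"hand":0,"translation":[0,0,0],"delta_rot":[0,0,0]}]'
python3 -m creep '[{"hand":0,"translation":[0,0,0.3],"delta_rot":[0,0,0]},{"hand":0,"translation":[0,0,0],"delta_rot":[0,0,0]}]'
python3 -m creep '[{"hand":0,"translation":[0,0,0.3],"delta_rot":[0,0,0]},{"hand":0,"translation":[0,0,0],"delta_rot":[0,0,0]}]'
python3 -m creep '[{"hand":0,"translation":[0,0,0.2],"delta_rot":[0,0,0]},{"hand":0,"translation":[0,0,0],"delta_rot":[0,0,0]}]'
```

```text
t: 5.25
tool_pos: [0.5648, -0.1074, 0.0713]
tool_rot: [-0.157, -3.136, -0.0]
contact_force: [-1.0, -0.8, 0.5]
opening: 0.0002
t: 5.5
tool_pos: [0.5656, -0.1074, 0.0698]
tool_rot: [0.157, 3.137, 0.0]
contact_force: [-1.1, 0.8, 2.8]
opening: 0.0002
t: 5.75
tool_pos: [0.5657, -0.1075, 0.0664]
tool_rot: [0.157, 3.137, -0.0]
contact_force: [1.6, -0.2, 1.7]
opening: 0.0004
t: 6.0
tool_pos: [0.5652, -0.1075, 0.0639]
tool_rot: [-0.157, -3.138, 0.0]
contact_force: [0.3, 0.4, 0.5]
opening: -0.0001
```

```bash
for i in 1; do python3 -m creep '[{"hand":0,"translation":[0,0,0.2],"delta_rot":[0,0,0]},{"hand":0,"translation":[0,0,0],"delta_rot":[0,0,0]}]'; done
python3 -m creep '[{"hand":0,"translation":[0,0,0.2],"delta_rot":[0,0,0]},{"hand":0,"translation":[0,0,0],"delta_rot":[0,0,0]}]'
python3 -m creep '[{"hand":0,"translation":[0,0,0.2],"delta_rot":[0,0,0]},{"hand":0,"translation":[0,0,0],"delta_rot":[0,0,0]}]'
python3 -c "
from h import *
snap('side','s2');z=load('s2')['im'][150:370,200:460,::-1];cv2.imwrite('pics/s2c.png',cv2.resize(z,None,fx=2.5,fy=2.5,interpolation=2))"
```

```text
t: 6.25
tool_pos: [0.5652, -0.1075, 0.062]
tool_rot: [-0.157, -3.137, 0.0]
contact_force: [1.2, 0.6, 0.5]
opening: -0.0002
t: 6.5
tool_pos: [0.5653, -0.1076, 0.0617]
tool_rot: [-0.157, -3.137, 0.0]
contact_force: [-3.6, 1.9, 9.6]
opening: -0.0002
t: 6.75
tool_pos: [0.5655, -0.1076, 0.0614]
tool_rot: [-0.157, -3.137, 0.0]
contact_force: [-8.9, 3.6, 17.8]
opening: 0.0001
```

View pics/s2c.png

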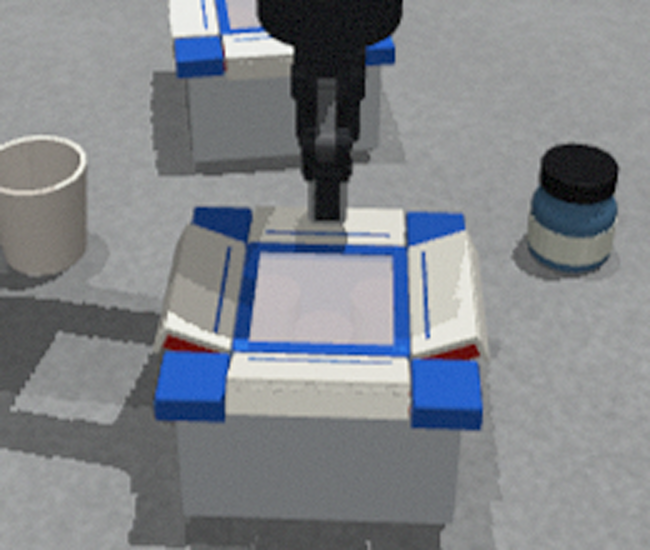

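Side 84° looks flush under the fingers, and the force rises stiffly at tool z 0.0615. I'll lift, check, and move to the next side.

```bash
python3 -m creep '[{"hand":0,"translation":[0,0,-1],"delta_rot":[0,0,0]},{"hand":0,"translation":[0,0,-2],"delta_rot":[0,0,0]},{"hand":0,"translation":[0,0,0],"delta_rot":[0,0,0]}]'
python3 -c "
from h import *
snap('side','s3');z=load('s3')
for u,v in [(310,238),(345,239),(350,236),(306,240)]: print(P(z,u,v).round(4))
plan(to(0,.07,.09))
z=z['im'][150:370,200:460,::-1];cv2.imwrite('pics/s3c.png',cv2.resize(z,None,fx=2.5,fy=2.5,interpolation=2))"
```

```text
t: 7.18
tool_pos: [0.5668, -0.108, 0.0906]
tool_rot: [0.157, 3.134, -0.002]
contact_force: [0.0, -0.3, 0.1]
opening: -0.0001
[ 0.5358 -0.1089  0.093 ]
[ 0.5855 -0.1146  0.0932]
[ 0.5933 -0.1084  0.0935]
[ 0.5299 -0.1153  0.0945]
t 7.22 p [ 0.5661 -0.1078  0.0894] xyaw 174.3 tilt [ 0.002 -0.001 -1.   ] F [ 0.6  0.4 -0.8] open 0.0001
-> [ 0.6281 -0.1853  0.09  ] tool cm [-6.95 -7.09 -0.05]
```

View pics/s3c.png

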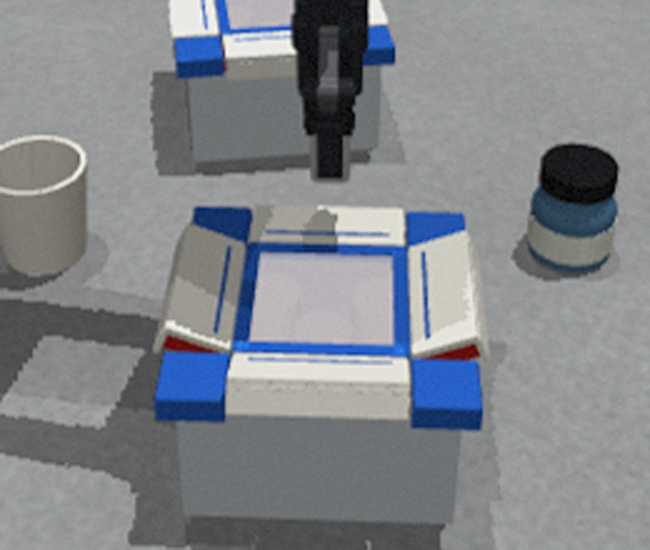

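The far section stays shut (z≈0.093) and the tub has not moved. Next is the right-hand (+x) side.

```bash
python3 -m creep '[{"hand":0,"translation":[-3,-3,-0.5],"delta_rot":[0,0,0]},{"hand":0,"translation":[-2.5,-2.5,0],"delta_rot":[0,0,0]},{"hand":0,"translation":[-1.5,-1.6,0.5],"delta_rot":[0,0,0]},{"hand":0,"translation":[0,0,0.5],"delta_rot":[0,0,0]},{"hand":0,"translation":[0,0,0],"delta_rot":[0,0,0]},{"hand":0,"translation":[0,0,0],"delta_rot":[0,0,0]}]'
python3 -c "
from h import *
plan(to(0,.07,.0615))"
```

```text
t: 7.98
tool_pos: [0.6272, -0.1842, 0.0829]
tool_rot: [-0.156, -3.137, -0.001]
contact_force: [0.3, 0.2, -0.1]
opening: 0.0
t 7.97 p [ 0.6272 -0.1842  0.0829] xyaw 174.3 tilt [-0.001  0.    -1.   ] F [ 0.3  0.2 -0.1] open 0.0
-> [ 0.6281 -0.1853  0.0615] tool cm [-0.1  -0.1   2.14]
```

```bash
python3 -m creep '[{"hand":0,"translation":[-0.1,-0.1,0.7],"delta_rot":[0,0,0]},{"hand":0,"translation":[0,0,0.4],"delta_rot":[0,0,0]},{"hand":0,"translation":[0,0,0.4],"delta_rot":[0,0,0]},{"hand":0,"translation":[0,0,0.3],"delta_rot":[0,0,0]},{"hand":0,"translation":[0,0,0.3],"delta_rot":[0,0,0]},{"hand":0,"translation":[0,0,0],"delta_rot":[0,0,0]}]'
python3 -m creep '[{"hand":0,"translation":[0,0,0.2],"delta_rot":[0,0,0]},{"hand":0,"translation":[0,0,0],"delta_rot":[0,0,0]}]'
```

```text
t: 8.72
tool_pos: [0.6287, -0.1863, 0.062]
tool_rot: [-0.157, -3.137, 0.0]
contact_force: [1.2, -0.1, 1.4]
opening: -0.0002
t: 8.98
tool_pos: [0.6288, -0.1863, 0.0617]
tool_rot: [-0.157, -3.137, 0.0]
contact_force: [-2.0, 1.6, 9.5]
opening: -0.0002
```

```bash
python3 -m creep '[{"hand":0,"translation":[0,0,0.2],"delta_rot":[0,0,0]},{"hand":0,"translation":[0,0,0],"delta_rot":[0,0,0]}]'
python3 -m creep '[{"hand":0,"translation":[0,0,-1.4],"delta_rot":[0,0,0]},{"hand":0,"translation":[0,0,-2],"delta_rot":[0,0,0]},{"hand":0,"translation":[0,0,0],"delta_rot":[0,0,0]},{"hand":0,"translation":[0,0,0],"delta_rot":[0,0,0]}]'
python3 -c "
from h import *
snap('side','s4');plan(to(3,.07,.085))
z=load('s4');z=z['im'][150:370,200:460,::-1];cv2.imwrite('pics/s4c.png',cv2.resize(z,None,fx=2.5,fy=2.5,interpolation=2))"
```

```text
t: 9.22
tool_pos: [0.6289, -0.1863, 0.0614]
tool_rot: [-0.157, -3.137, 0.0]
contact_force: [-5.7, 2.6, 15.5]
opening: -0.0
t: 9.72
tool_pos: [0.6285, -0.1861, 0.0919]
tool_rot: [-0.157, -3.137, -0.0]
contact_force: [0.6, -0.0, -0.0]
opening: -0.0001
t 9.78 p [ 0.6282 -0.186   0.0914] xyaw 174.3 tilt [-0.001  0.    -1.   ] F [-0.3  0.5 -0.5] open 0.0004
-> [ 0.5512 -0.2476  0.085 ] tool cm [ 7.04 -6.9   0.64]
```

View pics/s4c.png

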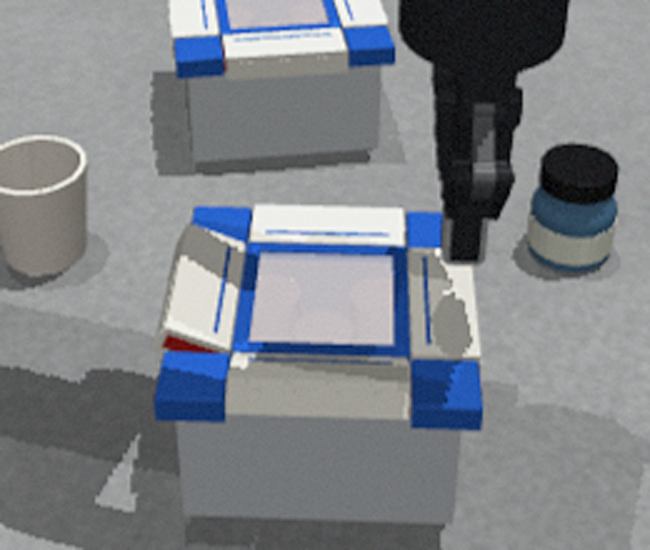

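The right section is flush, with no red gap showing. Next is the near (-y) side.

```bash
python3 -m creep '[{"hand":0,"translation":[2.5,-2.5,0],"delta_rot":[0,0,0]},{"hand":0,"translation":[2.5,-2.5,0],"delta_rot":[0,0,0]},{"hand":0,"translation":[2.0,-1.9,0],"delta_rot":[0,0,0]},{"hand":0,"translation":[0,0,0.8],"delta_rot":[0,0,0]},{"hand":0,"translation":[0,0,0],"delta_rot":[0,0,0]},{"hand":0,"translation":[0,0,0],"delta_rot":[0,0,0]}]'
python3 -c "
from h import *
plan(to(3,.07,.062))"
```

```text
t: 10.52
tool_pos: [0.5526, -0.2471, 0.0838]
tool_rot: [-0.156, -3.137, -0.001]
contact_force: [-0.0, 0.5, 0.1]
opening: 0.0001
t 10.53 p [ 0.5526 -0.2471  0.0838] xyaw 174.3 tilt [-0.     0.001 -1.   ] F [-0.   0.5  0.1] open 0.0001
-> [ 0.5512 -0.2476  0.062 ] tool cm [ 0.13 -0.06  2.18]
```

```bash
python3 -m creep '[{"hand":0,"translation":[0.1,0,0.7],"delta_rot":[0,0,0]},{"hand":0,"translation":[0,0,0.4],"delta_rot":[0,0,0]},{"hand":0,"translation":[0,0,0.4],"delta_rot":[0,0,0]},{"hand":0,"translation":[0,0,0.3],"delta_rot":[0,0,0]},{"hand":0,"translation":[0,0,0.3],"delta_rot":[0,0,0]},{"hand":0,"translation":[0,0,0],"delta_rot":[0,0,0]}]'
python3 -m creep '[{"hand":0,"translation":[0,0,0.25],"delta_rot":[0,0,0]},{"hand":0,"translation":[0,0,0],"delta_rot":[0,0,0]}]'
```

```text
t: 11.28
tool_pos: [0.551, -0.2474, 0.0626]
tool_rot: [-0.157, -3.137, -0.001]
contact_force: [-0.2, 0.4, 0.4]
opening: 0.0002
t: 11.52
tool_pos: [0.5512, -0.2475, 0.0617]
tool_rot: [-0.157, -3.137, -0.001]
contact_force: [-3.2, 2.1, 7.7]
opening: 0.0
```

```bash
python3 -m creep '[{"hand":0,"translation":[0,0,0.25],"delta_rot":[0,0,0]},{"hand":0,"translation":[0,0,0],"delta_rot":[0,0,0]}]'
python3 -m creep '[{"hand":0,"translation":[0,0,-1.4],"delta_rot":[0,0,0]},{"hand":0,"translation":[0,0,-2],"delta_rot":[0,0,0]},{"hand":0,"translation":[0,0,0],"delta_rot":[0,0,0]},{"hand":0,"translation":[0,0,0],"delta_rot":[0,0,0]}]'
python3 -c "
from h import *
plan(to(2,.07,.085))"
```

```text
t: 11.78
tool_pos: [0.5514, -0.2475, 0.0614]
tool_rot: [-0.157, -3.137, -0.001]
contact_force: [-8.1, 3.9, 17.1]
opening: 0.0004
t: 12.28
tool_pos: [0.5511, -0.2476, 0.092]
tool_rot: [-0.157, -3.137, -0.0]
contact_force: [0.1, 0.2, -0.4]
opening: 0.0002
t 12.28 p [ 0.5511 -0.2476  0.092 ] xyaw 174.3 tilt [-0.  0. -1.] F [ 0.1  0.2 -0.4] open 0.0002
-> [ 0.4889 -0.1707  0.085 ] tool cm [6.96 7.03 0.7 ]
```

```bash
python3 -m creep '[{"hand":0,"translation":[2.5,2.5,0],"delta_rot":[0,0,0]},{"hand":0,"translation":[2.5,2.5,0],"delta_rot":[0,0,0]},{"hand":0,"translation":[1.9,2.0,0],"delta_rot":[0,0,0]},{"hand":0,"translation":[0,0,0.8],"delta_rot":[0,0,0]},{"hand":0,"translation":[0,0,0],"delta_rot":[0,0,0]},{"hand":0,"translation":[0,0,0],"delta_rot":[0,0,0]}]'
python3 -c "
from h import *
plan(to(2,.07,.062))"
```

```text
t: 13.02
tool_pos: [0.49, -0.1719, 0.084]
tool_rot: [-0.158, -3.137, -0.0]
contact_force: [0.8, -1.1, -0.5]
opening: -0.0002
t 13.03 p [ 0.49   -0.1719  0.084 ] xyaw 174.2 tilt [-0.  0. -1.] F [ 0.8 -1.1 -0.5] open -0.0002
-> [ 0.4889 -0.1707  0.062 ] tool cm [0.12 0.1  2.2 ]
```

```bash
python3 -m creep '[{"hand":0,"translation":[0,0,0.7],"delta_rot":[0,0,0]},{"hand":0,"translation":[0,0,0.4],"delta_rot":[0,0,0]},{"hand":0,"translation":[0,0,0.4],"delta_rot":[0,0,0]},{"hand":0,"translation":[0,0,0.3],"delta_rot":[0,0,0]},{"hand":0,"translation":[0,0,0.3],"delta_rot":[0,0,0]},{"hand":0,"translation":[0,0,0],"delta_rot":[0,0,0]}]'
python3 -m creep '[{"hand":0,"translation":[0,0,0.25],"delta_rot":[0,0,0]},{"hand":0,"translation":[0,0,0],"delta_rot":[0,0,0]}]'
python3 -m creep '[{"hand":0,"translation":[0,0,0.2],"delta_rot":[0,0,0]},{"hand":0,"translation":[0,0,0],"delta_rot":[0,0,0]}]'
```

```text
t: 13.78
tool_pos: [0.4894, -0.171, 0.0626]
tool_rot: [-0.157, -3.137, -0.001]
contact_force: [-0.2, -1.0, -0.1]
opening: 0.0
t: 14.02
tool_pos: [0.4896, -0.1711, 0.0618]
tool_rot: [-0.157, -3.137, -0.0]
contact_force: [-4.1, 2.4, 7.7]
opening: -0.0002
t: 14.28
tool_pos: [0.4897, -0.1712, 0.0614]
tool_rot: [-0.157, -3.136, -0.001]
contact_force: [-8.3, 4.1, 17.6]
opening: -0.0
```

Now I'll lift well clear, then swing left, above everything, to unblock the top camera.

```bash
python3 -m creep '[{"hand":0,"translation":[0,0,-1.5],"delta_rot":[0,0,0]},{"hand":0,"translation":[0,0,-3],"delta_rot":[0,0,0]},{"hand":0,"translation":[0,0,-5],"delta_rot":[0,0,0]},{"hand":0,"translation":[0,0,-5],"delta_rot":[0,0,0]},{"hand":0,"translation":[0,0,-1],"delta_rot":[0,0,0]},{"hand":0,"translation":[0,0,0],"delta_rot":[0,0,0]}]'
python3 -m creep '[{"hand":0,"translation":[0,5.5,0],"delta_rot":[0,0,0]},{"hand":0,"translation":[0,5.5,0],"delta_rot":[0,0,0]},{"hand":0,"translation":[0,5.5,0],"delta_rot":[0,0,0]},{"hand":0,"translation":[0,5.5,0],"delta_rot":[0,0,0]},{"hand":0,"translation":[0,5.5,0],"delta_rot":[0,0,0]},{"hand":0,"translation":[0,4.5,0],"delta_rot":[0,0,0]},{"hand":0,"translation":[0,0,0],"delta_rot":[0,0,0]},{"hand":0,"translation":[0,0,0],"delta_rot":[0,0,0]}]'
python3 - <<'E'
from h import *
snap('top','t5');snap('side','s5');plan()
z=load('t5');C=cloud(z)
for k in range(4):
    out=[]
    for s in (50,57,63,69,74,77):
        X=to(k,s/1000,0)
        m=(np.hypot(C[...,0]-X[0],C[...,1]-X[1])<.006)&(C[...,2]>.07)&(C[...,2]<.12)
        out.append(round(1000*float(np.median(C[m][:,2])),1) if m.any() else None)
    print(k,out)
sub=np.zeros((400,640),bool); sub[135:260,350:480]=1
im=z['im'].astype(int);b=sub&(im[...,2]>im[...,0]+60)&(C[...,2]>.08)&(C[...,2]<.1)
print(cv2.minAreaRect((C[b][:,:2]*1000).astype(np.float32)))
cv2.imwrite('pics/f5.png',cv2.resize(np.vstack([load('t5')['im'],load('s5')['im']])[...,::-1],(480,600)))
E
```

```text
t: 15.02
tool_pos: [0.4899, -0.1713, 0.2142]
tool_rot: [0.157, 3.136, -0.001]
contact_force: [-1.0, -0.2, 0.2]
opening: 0.0001
t: 16.02
tool_pos: [0.5206, 0.1466, 0.2116]
tool_rot: [-0.157, -3.134, 0.002]
contact_force: [0.5, -0.7, -0.2]
opening: 0.0
t 16.12 p [0.5211 0.146  0.2126] xyaw 174.2 tilt [-0.002 -0.001 -1.   ] F [-0.3  0.8 -0. ] open -0.0002
0 [91.3, 92.2, 92.2, 91.6, 91.8, 92.2]
1 [91.9, 92.0, 92.1, 92.1, 92.0, 91.4]
2 [91.6, 91.7, 91.8, 91.7, 91.6, 91.0]
3 [91.7, 92.0, 91.9, 92.0, 91.7, 92.0]
((558.61181640625, -177.6670379638672), (156.57308959960938, 156.3810272216797), 83.9685287475586)
```

View pics/f5.png

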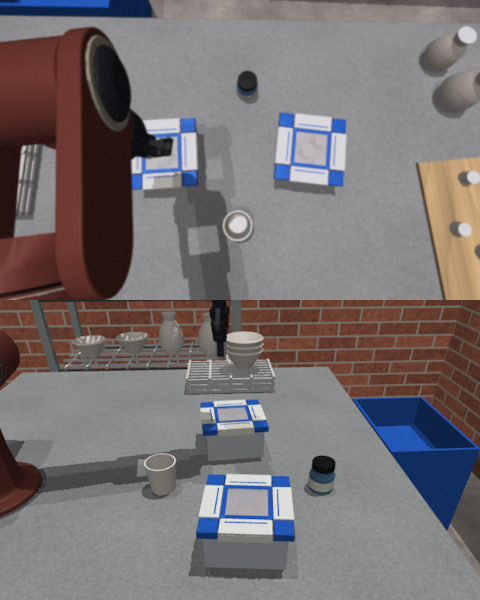

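All four sections measure flush at 91–92 mm, the tub has not moved, and nothing else looks disturbed. The hand is clear, so I'm handing the job in.

```bash
python3 -c "
from station import ctrl
print(ctrl.finish_job())"
```

```text
the job is handed in; nothing more can be done
None
```

All four rim sections of the open tub, which all started up, are now pressed flush, and I handed the job in at about 16 s.

**Last checks:**
- **Rim sections:** a top-camera depth check put all four at 91.0–92.2 mm across their width, level with the lid. Before pressing, they rose to about 103 mm at the outer edge.
- **Open tub:** its measured centre moved by less than 1 mm.
- **Shut tub, cup and jar:** they look upright and undisturbed in the last pictures. I judged this by eye and did not measure their positions again.
- **Hand:** it finished shut and clear, at a reported height of 0.21 m and touching nothing. It was above the shut tub, where I had moved it to unblock the top camera.
- **Force:** the highest reading I saw was about 18 N vertically, once the sections were already flush.

**One disagreement:** the fingertips were not where the description puts them. The cameras showed them about 38 mm above the reported tool position, and contact at flush implied about 31 mm. The description says they should be 8 mm below it. I relied on the cameras and the contact force for height, so my first descent stopped in mid-air and touched nothing.

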